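# Reset the label dispenser with its stylus

## Robot

A 6-joint arm with a two-finger parallel gripper is mounted at the origin on the work surface. World frame = base frame: x ahead of the robot, y to its left, z up, the work surface at z = 0. Lengths are in mm, angles in rad, forces in N, time in s.
With the tool pointing down it reaches from about 350 to 775 mm from the base axis. Payload 7.3 kg.
Tool frame: the origin (TCP) lies at the very end of the fingers, on their centre line; the grasp point (between the pads) lies 19 mm behind it; x points along the fingers, y is the direction in which the jaws open and shut, and the axes are right-handed (so a half turn about x gives the same grasp; the last joint's range is limited). The gripper opens to 92 mm and grips with 3 to 60 N. Pads are 19 mm wide; open, the fingers measure 130 mm over their backs; the gripper's body (75 mm by 190 mm) begins 47 mm behind the grasp point.
Start: joints at [1.2, 0.342, 1.524, -0, 1.275, -0.146], TCP at [117.012, 511.814, 226.741] pointing down, gripper open.
Joint ranges: [-2.53, 2.53], [-0.77, 2.02], [0.04, 2.7], [-1, 4.14], [0.28, 2.66], [-3.11, 3.11]. Speed limits (rad/s): [2.57, 2.57, 3.14, 3.14, 3.14, 3.14].

## Interface

Orientations are given as [roll, pitch, yaw] about the fixed x, y, z axes, in that order (R = Rz(yaw) Ry(pitch) Rx(roll)).
In Python, from plant import bot gives the robot as it stands.
- The arm moves only by the tool step_arm, never from a script. Its argument "targets" is a list that holds one entry, the list of rows, each a list of 4 numbers: the shift along the tool's x, y, z in m, then the turn about the tool's x in degrees. A call has exactly 5 rows; each row is the pose to reach, as a shift and turn from the pose measured when the call began, along the tool's axes at that moment; what a row does not reach only later rows make up. A row lasts 1/12 s, in which the tool goes at most 41.7 mm and 7.16 degrees, less where a joint would pass 70% of its speed; a pose out of reach is approached as far as the arm can. A call with a gripper value outside its range is refused whole. "jaw" is the closure, from 0 (fully open) to 1 (shut), set as the call begins (left out, the last holds). The fingers move at their own pace and stop on an object; the grip force is fixed at half the most. Time passes only in rows, so rows that repeat a pose let the fingers close, or fill a call up. It gives the time, the measured TCP pose, the force and the opening at its end, in the units of the state.
- bot.get_obs(): the state, without advancing time (a new reading comes with each control period).
- bot.capture(name): name is "scene" or "side" or "wrist"; returns a dict with "color" (400x640x3 uint8, red, green, blue), "depth" (400x640 float32, mm along the optical axis (not along the pixel's ray), 0 where there is no reading), "fov_y" (degrees; the focal length in pixels is half the picture's height over the tangent of half this angle, whatever the lens; pixels are square), "cx", "cy" (the principal point, pixels), "rvec" (rotation vector, rad) and "tvec" (3), from world to camera coordinates, as OpenCV has them. Camera axes: x right, y down, z forward; pixel columns grow to the right and rows downward; lengths in mm; the calibration is good to about 2 mm. A picture is of the moment at which its call begins.
- bot.close_job(): hands the job in, once; it reports no verdict.
The state is a dict: "time": time; "joint_positions": joint angles; "dq": joint speeds; "tau": joint torques, N m; "tool_pos": TCP position; "tcp_rot": TCP orientation; "contact_force": force on the tool from outside, world axes, zero at the start; "moment": the same for the moment, N m; "grip_width": finger opening in mm.
Only numpy, scipy, OpenCV 4.12 (cv2) and the standard library are available. Lean on these libraries where they do the work, as an engineer would, in place of code of your own. Each camera call takes 0.05 s, during which the arm holds its last target. There are 200 camera calls.

## Task

Draw the steel stylus out of its sleeve in the parking block by its pin, set it down and take it again by its handle, so that the pin sticks out free. With its tip press the recessed reset button at the end of the label dispenser's groove all the way in, hold it there for half a second, then lay the stylus flat with its handle on the rubber mat. Leave the scraper in its sleeve, do not press the button with the gripper, and do not knock over the bottles or the jar.

Things in the scene. Friction and masses are not known exactly. Their poses are not given: they have to be found in the camera images.
- stylus: reset stylus, 130 g: square aluminium handle 85 x 20 x 20 mm with dark bands, then a round steel pin 8 mm thick, 94 mm long. Origin at the handle's centre; x runs along the tool to the tip (x = +136.5 mm). Centre of mass near x = +26 mm: it lies on its handle, axis level 10 mm above the support. Starts handle-first in one of the two sleeves, only some 48 mm of pin outside
- stylus_tip (a point): the stylus's tip, on its axis
- scraper: label scraper parked in the other sleeve: same handle as the stylus, but a flat blade (8 mm wide, ending in a plate 34 mm wide, 26 mm long, 4 mm thick, its end 136.5 mm from the origin). Origin at the centre of the handle, x towards the blade. To be left alone
- block: fixed grey parking block, 170 (x) x 146 (y) x 52 mm tall; origin at the centre of its underside. Two level covered sleeves along y at x = -40 and +40 mm, 26 x 26 mm inside, 140 mm deep; mouths on the face y = -70 mm; tools come out along -y. Parked tool axes are 30 mm above the table. Which tool is in which sleeve varies
- mat: fixed black rubber mat lying on the table, 200 (x) x 220 (y) x 3 mm; origin at the centre of its underside
- dispenser: fixed label dispenser. Origin on the table under the groove mouth; x points into the machine, z up. White console x 0 to 180, y -39 to +39, 75 mm tall; at y -46 to -159 mm a steel stand with a paper label roll, 190 mm tall. A groove 18 mm wide, open to front and top, floor 35 mm above the table, runs from the front face (x = 0) along +x; the reset button closes it 45 mm in
- groove_mouth (a point): middle of the groove's mouth on the front face, at the button's height (53 mm above the table); x points along the groove to the button
- button_face (a point): centre of the reset button's front face (round steel plunger, 16 mm in diameter), 53 mm above the table; moves with the button, which is pressed along the dispenser's +x
- reset_button (a joint): travel of the reset button, m: 0 out, 0.008 fully in; a spring pushes it back (about 1 N at first, 3 N fully in)
- bottle_a: clear amber honey bottle with a gold cap, loose and standing, 68 mm in diameter, 200 mm tall; origin at the centre of its underside, z up. A bystander
- bottle_b: clear amber honey bottle with a gold cap, loose and standing, 68 mm in diameter, 200 mm tall; origin at the centre of its underside, z up. A bystander
- bottle_c: clear amber honey bottle with a gold cap, loose and standing, 68 mm in diameter, 200 mm tall; origin at the centre of its underside, z up. A bystander
- jar: amber honey jar with a gold lid, loose and standing, 60 mm in diameter, 75 mm tall; origin at the centre of its underside, z up. A bystander

How it is judged:
By the outcome, as a careful person would: the job done as asked, in the order asked, and still so for the second after the job is handed in, with the robot touching nothing.
It also fails if it takes over 64 s, if anything falls off the work surface, if the arm or the gripper's body presses on something with over 40 N, if the wrist force passes 120 N, or if a joint passes its speed limit or range.

## Working session

There is one attempt and no reset: what is moved stays moved. The work goes in short steps, Python scripts to look and compute and a tool call to move; the robot and the scene stay as the last step left them, time stands still between calls to the robot, and variables do not carry over. Pictures are saved under pics/ and viewed, about 8 in all and at most 12, crops included, and the job is handed in when it is done.

Besides the shell and the picture viewer there is one more tool, called after "Call:" as a command line: name --argument value ..., lists and objects as JSON in quotes. step_arm: Moves the arm, as the interface text tells. Its arguments: {"type":"object","properties":{"targets":{"type":"array","items":{"type":"array","items":{"type":"array","items":{"type":"number"}}}},"jaw":{"type":"number"}},"required":["targets"]}

```bash
mkdir -p pics; ls; cat > h.py <<'E'
import numpy as np, cv2
from plant import bot
from scipy.spatial.transform import Rotation as R
def cap(name,save=None):
    c=bot.capture(name); c['f']=200/np.tan(np.radians(c['fov_y'])/2)
    c['R']=cv2.Rodrigues(np.array(c['rvec'],float))[0]; c['t']=np.array(c['tvec'],float).ravel()
    if save: cv2.imwrite('pics/'+save,c['color'][:,:,::-1]); np.save('pics/'+save+'.npy',c,allow_pickle=True)
    return c
def ld(save): return np.load('pics/'+save+'.npy',allow_pickle=True).item()
def ray(c,u,v):
    d=c['R'].T@np.array([(u-c['cx'])/c['f'],(v-c['cy'])/c['f'],1]); return -c['R'].T@c['t'],d
def onz(c,u,v,z):
    o,d=ray(c,u,v); return o+d*(z-o[2])/d[2]
def pt(c,u,v):
    o,d=ray(c,u,v); return o+d*float(c['depth'][int(round(v)),int(round(u))])
def cloud(c):
    v,u=np.mgrid[0:400,0:640]; z=c['depth']
    P=np.stack([(u-c['cx'])/c['f']*z,(v-c['cy'])/c['f']*z,z],-1)
    return (P-c['t'])@c['R']
def proj(c,p):
    q=c['R']@np.array(p,float)+c['t']; return q[:2]/q[2]*c['f']+[c['cx'],c['cy']]
E
python3 - <<'E'
from h import *
np.set_printoptions(precision=3,suppress=True)
print(bot.get_obs())
for n in('scene','side','wrist'):
    c=cap(n,n+'0.png'); print(n,c['fov_y'],c['cx'],c['cy'],-c['R'].T@c['t'])
E
```

```text
pics
{'time': 0.0, 'joint_positions': array([ 1.2  ,  0.343,  1.525, -0.   ,  1.275, -0.146]), 'dq': array([-0.   , -0.   , -0.001, -0.002, -0.001, -0.001]), 'tau': array([  0.002, -43.124, -24.422,   0.072,   0.056,  -0.   ]), 'tool_pos': array([116.849, 511.418, 226.05 ]), 'tcp_rot': array([-1.716,  1.569, -1.94 ]), 'contact_force': array([0.211, 0.024, 0.834]), 'moment': array([0.042, 0.029, 0.007]), 'grip_width': 92.13341197170422}
scene 47.959354671548525 324.0828475153322 203.2128173376827 [1044.308  196.891  845.773]
side 43.85709509290609 320.90218352754545 204.02447399762687 [ 161.056 -453.213  791.255]
wrist 60.584824256731665 324.9246234806203 201.0091404455537 [ 49.712 526.219 384.044]
```

View pics/scene0.png

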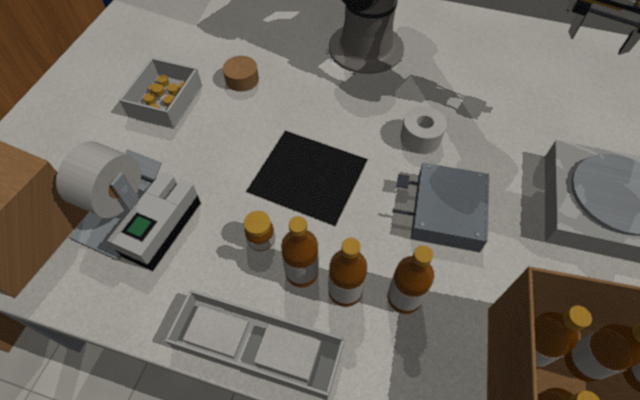

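View pics/side0.png

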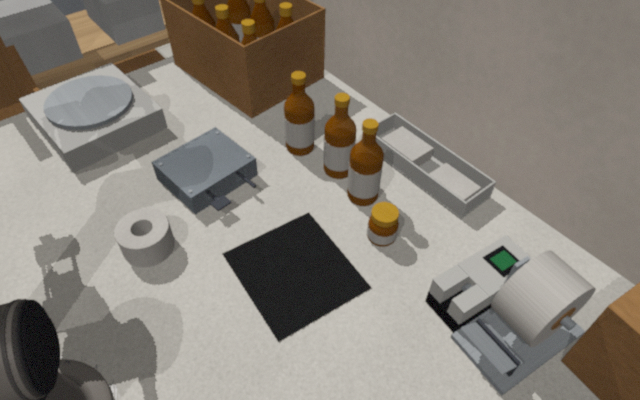

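```bash
python3 - <<'E'
from h import *
s=ld('scene0.png');d=ld('side0.png')
def cr(c,u,v,w=100,h=75): return cv2.resize(c['color'][v:v+h,u:u+w,::-1],(400,300),interpolation=cv2.INTER_CUBIC)
a=np.vstack([np.hstack([cr(s,370,150),cr(s,100,175)]),np.hstack([cr(d,160,130),cr(d,420,235)])])
cv2.imwrite('pics/crops.png',a)
np.set_printoptions(precision=1,suppress=True)
# block top from cloud
for n,c in(('scene',s),('side',d)):
    P=cloud(c).reshape(-1,3);ok=c['depth'].reshape(-1)>0
    P=P[ok]
    print(n,'table z',np.median(P[(abs(P[:,2])<15)][:,2]))
    ctr=pt(c,*((450,200) if n=='scene' else (205,165)));print(ctr)
    m=(abs(P[:,2]-52)<5)&(np.hypot(*(P[:,:2]-ctr[:2]).T)<130)
    r=cv2.minAreaRect(P[m][:,:2].astype(np.float32));print('block',r,cv2.boxPoints(r),m.sum())
    ctr=pt(c,*((160,225) if n=='scene' else (500,265)));print('disp',ctr)
    m=(abs(P[:,2]-75)<5)&(np.hypot(*(P[:,:2]-ctr[:2]).T)<150)
    r=cv2.minAreaRect(P[m][:,:2].astype(np.float32));print('disp',r,cv2.boxPoints(r),m.sum())
E
```

```text
scene table z 0.06180686657714029
[478.9 304.5  52.5]
block ((474.84478759765625, 310.9783020019531), (173.90780639648438, 146.81163024902344), 5.271778583526611) [[381.5 376.1]
 [395.  229.9]
 [568.2 245.9]
 [554.7 392.1]] 4811
disp [ 725.3 -232.7   73.7]
disp ((694.8493041992188, -273.4447937011719), (103.48123168945312, 192.76275634765625), 82.84273529052734) [[ 592.8 -312.8]
 [ 784.  -336.8]
 [ 796.9 -234.1]
 [ 605.7 -210.1]] 3071
side table z -0.9905028834075047
[465.4 287.9  54.8]
block ((471.77069091796875, 307.584228515625), (170.9617156982422, 150.6361541748047), 5.379348278045654) [[379.6 374.6]
 [393.7 224.6]
 [563.9 240.6]
 [549.8 390.6]] 3776
disp [ 727.6 -273.6   77.2]
disp ((684.0343017578125, -313.93426513671875), (180.32550048828125, 200.33480834960938), 82.98011779785156) [[ 573.6 -391.2]
 [ 772.4 -415.7]
 [ 794.5 -236.7]
 [ 595.6 -212.2]] 3259
```

View pics/crops.png

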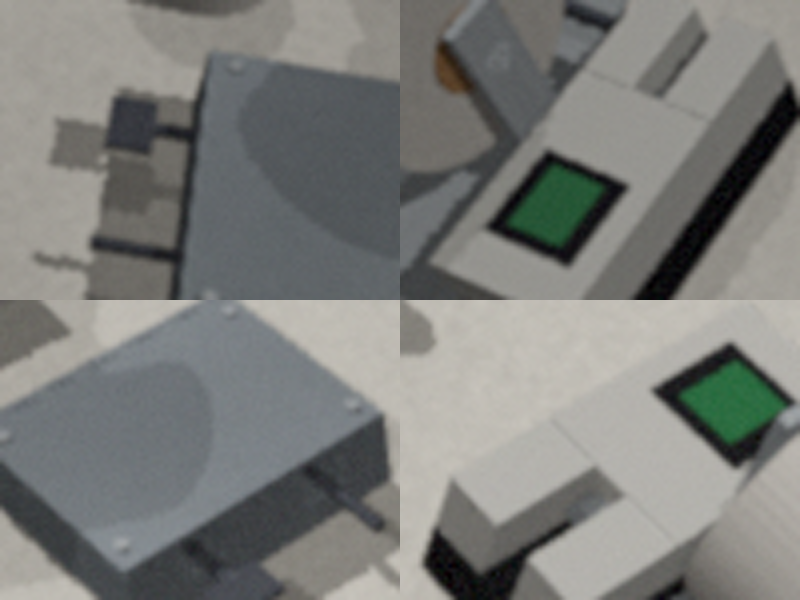

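```bash
python3 - <<'E'
from h import *
np.set_printoptions(precision=1,suppress=True)
s=ld('scene0.png');d=ld('side0.png')
print('side groove: corner,gl,gr | inner l,r')
for u,v in((433.75,280),(444.25,291.75),(452.5,303),(468.75,277.5),(475,283.75)): print(onz(d,u,v,75))
print('scene: front-left corner, inner groove, mid edges')
for u,v in((192.5,186),(160,199),(166,198),(174,188)): print(onz(s,u,v,75))
print('scene mat');[print(onz(s,u,v,3)) for u,v in((287,133),(367,158),(335,221),(249,186))]
print('side mat');[print(onz(d,u,v,3)) for u,v in((308,215),(369,287),(279,334),(224,256))]
print('bottle caps scene');[print(onz(s,u,v,h)) for u,v,h in((299,226,200),(351,246,200),(423,254,200),(258,221,75))]
print('caps side');[print(onz(d,u,v,h)) for u,v,h in((370,125,200),(342,99,200),(298,76,200),(385,212,75))]
print('stylus tip scene',onz(s,370+92/4,150+241/4,30),'root',onz(s,370+182/4,150+258/4,30))
print('stylus tip side',onz(d,160+380/4,130+(523-300)/4,30),'root',onz(d,160+305/4,130+170/4,30))
o=bot.get_obs();M=R.from_euler('xyz',o['tcp_rot']).as_matrix();np.set_printoptions(precision=4,suppress=True);print(M,o['tool_pos'])
E
```

```text
side groove: corner,gl,gr | inner l,r
[ 615.3 -220.7   75. ]
[ 611.5 -247.6   75. ]
[ 605.7 -270.5   75. ]
[ 666.  -255.2   75. ]
[ 664.4 -270.1   75. ]
scene: front-left corner, inner groove, mid edges
[ 622.8 -212.7   75. ]
[ 671.7 -261.1   75. ]
[ 665.9 -250.7   75. ]
[ 638.9 -246.7   75. ]
scene mat
[ 370.6 -101.1    3. ]
[385.7 105.2   3. ]
[573.1  82.2   3. ]
[ 544.7 -129.5    3. ]
side mat
[576.6  76.2   3. ]
[ 555.6 -132.     3. ]
[ 370.1 -103.5    3. ]
[384.6  96.3   3. ]
bottle caps scene
[710.3  55.3 200. ]
[719.7 146.6 200. ]
[698.7 259.4 200. ]
[659.4 -52.8  75. ]
caps side
[700.   44.2 200. ]
[711.7 137.1 200. ]
[691.9 253.  200. ]
[658.  -58.3  75. ]
stylus tip scene [525.6 195.8  30. ] root [521.5 243.5  30. ]
stylus tip side [525.5 192.1  30. ] root [516.4 250.4  30. ]
[[-0.0004  0.2229  0.9748]
 [-0.001   0.9748 -0.2229]
 [-1.     -0.0011 -0.0002]] [116.8948 511.5322 226.2205]
```

```bash
cat >> h.py <<'E'
def plan(goal,yaw=None,N=1):
    o=bot.get_obs();M=R.from_euler('xyz',o['tcp_rot']).as_matrix();p=o['tool_pos'].copy()
    y0=np.degrees(np.arctan2(M[1,1],M[0,1]));yaw=y0 if yaw is None else yaw
    print('t',round(o['time'],2),'pos',p.round(1),'yaw',round(y0,2),'tilt',M[:,0].round(4),'F',o['contact_force'].round(1),'w',round(o['grip_width'],1))
    D=(np.array(goal)-p)/N; turn=(y0-yaw)/N
    for k in range(N):
        print('call',k,(M.T@D/1000).round(4),'turn',round(turn,2), 'row step',round(np.linalg.norm(D)/5,1))
        M=M@R.from_rotvec([np.radians(turn),0,0]).as_matrix()
E
python3 -c "
from h import *
plan([521.5,224,140],5.3,3)"
```

```text
t 0.15 pos [116.9 511.5 226.2] yaw 77.12 tilt [-4.e-04 -1.e-03 -1.e+00] F [ 0.3 -0.5  0.1] w 91.7
call 0 [ 0.0288 -0.0633  0.1528] turn 23.94 row step 33.6
call 1 [0.0288 0.0041 0.1654] turn 23.94 row step 33.6
call 2 [0.0288 0.0709 0.1495] turn 23.94 row step 33.6
```

Call:
step_arm --targets '[[[0.006,-0.013,0.031,5],[0.012,-0.025,0.061,10],[0.017,-0.038,0.092,14],[0.023,-0.051,0.122,19],[0.029,-0.063,0.153,24]]]' --jaw 0.55

```text
time: 0.57
tool_pos: [252.7, 414.8, 196.9]
tcp_rot: [-1.398, 1.569, -2.045]
contact_force: [0.3, 1.3, 0.4]
grip_width: 62.9
```

Call:
step_arm --targets '[[[0.006,0.001,0.033,5],[0.012,0.002,0.066,10],[0.017,0.003,0.099,14],[0.023,0.003,0.132,19],[0.029,0.004,0.165,24]]]'

```text
time: 0.98
tool_pos: [387.7, 317.1, 167.5]
tcp_rot: [-1.103, 1.569, -2.173]
contact_force: [0.3, 0.8, -0.8]
grip_width: 41.2
```

Call:
step_arm --targets '[[[0.006,0.014,0.03,5],[0.012,0.028,0.06,10],[0.017,0.043,0.09,14],[0.023,0.057,0.12,19],[0.029,0.071,0.15,24]]]'

```text
time: 1.4
tool_pos: [523.0, 218.2, 138.0]
tcp_rot: [-0.812, 1.569, -2.306]
contact_force: [0.8, 0.6, 0.7]
grip_width: 41.9
```

```bash
python3 -c "
from h import *
plan([521.5,224,100],5.3,1)
c=cap('wrist','wrist1.png')
for p in ([525.5,195,30],[519.5,244,30]): print(proj(c,p))"
```

```text
t 1.4 pos [523.  218.2 138. ] yaw 4.41 tilt [-0.0014 -0.0016 -1.    ] F [0.8 0.6 0.7] w 41.9
call 0 [ 0.038  -0.001  -0.0059] turn -0.89 row step 7.7
[326.74359996 225.91616856]
[324.01899849 166.11832862]
```

View pics/wrist1.png

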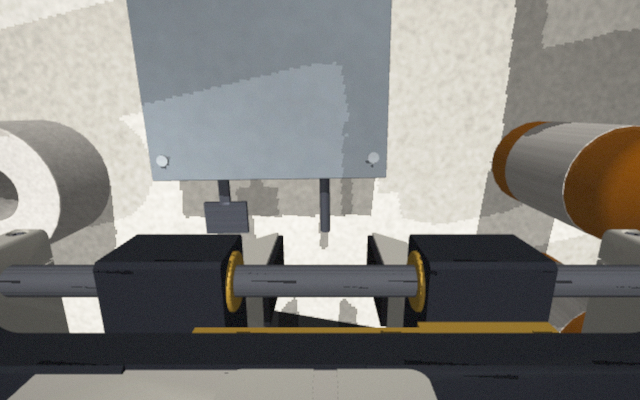

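The pin shows at (324,178)–(325,231), with its tip about 5 px beyond my prediction. The scraper plate is at (227,217), and the open jaws straddle the pin column.

```bash
python3 -c "
from h import *
c=ld('wrist1.png')
for u,v in((325,231),(324.5,185)): print(onz(c,u,v,30))
for u,v in((152,181),(385.5,178)): print('front edge',onz(c,u,v,52))
plan([522,222,70],4.8,1)
plan([522,222,20],4.8,1)"
```

```text
[524.41734061 190.49397118  30.        ]
[521.03543228 228.98736696  30.        ]
front edge [395.63621116 226.94355055  52.        ]
front edge [564.34153581 242.29558007  52.        ]
t 1.45 pos [527.4 214.6 136.8] yaw 3.92 tilt [ 0.001  -0.0035 -1.    ] F [ 3.4 -4.4 -0.1] w 41.2
call 0 [ 0.0668 -0.0049 -0.008 ] turn -0.88 row step 13.5
t 1.45 pos [527.4 214.6 136.8] yaw 3.92 tilt [ 0.001  -0.0035 -1.    ] F [ 3.4 -4.4 -0.1] w 41.2
call 0 [ 0.1168 -0.0049 -0.0082] turn -0.88 row step 23.4
```

Call:
step_arm --targets '[[[0.016,-0.001,-0.001,-0.2],[0.032,-0.002,-0.002,-0.5],[0.048,-0.004,-0.004,-1],[0.064,-0.0055,-0.005,-1.3],[0.075,-0.0055,-0.005,-1.3]]]'

```text
time: 1.87
tool_pos: [520.5, 218.9, 60.1]
tcp_rot: [-0.428, 1.566, -1.907]
contact_force: [-0.8, 0.2, 0.0]
grip_width: 41.2
```

```bash
python3 -c "
from h import *
plan([521.5,219,20.5],5.2,1)"
```

```text
t 1.87 pos [520.5 218.9  60.1] yaw 5.26 tilt [-0.0014 -0.0041 -1.    ] F [-0.8  0.2  0. ] w 41.2
call 0 [ 0.0396  0.0011 -0.0002] turn 0.06 row step 7.9
```

Call:
step_arm --targets '[[[0.01,0.001,0,0],[0.02,0.001,0,0],[0.03,0.001,0,0],[0.0395,0.001,0,0],[0.0395,0.001,0,0]]]'

```text
time: 2.28
tool_pos: [520.4, 218.5, 18.7]
tcp_rot: [-0.812, 1.564, -2.291]
contact_force: [-0.7, 0.2, -0.9]
grip_width: 41.1
```

Call:
step_arm --targets '[[[0,0,0,0],[0,0,0,0],[0,0,0,0],[0,0,0,0],[0,0,0,0]]]' --jaw 1

```text
time: 2.7
tool_pos: [520.7, 218.5, 19.2]
tcp_rot: [-0.718, 1.565, -2.197]
contact_force: [0.2, 0.3, 0.2]
grip_width: 12.6
```

```bash
python3 -c "
from h import *
plan([521.5,219,20.5],5.2,1)
plan(np.array([521.5,219,20.5])+155*np.array([.0906,-.9959,0]),5.2,2)"
```

```text
t 2.7 pos [520.7 218.5  19.2] yaw 5.26 tilt [-0.0033 -0.0046 -1.    ] F [0.2 0.3 0.2] w 12.6
call 0 [-0.0013  0.0008 -0.0004] turn 0.06 row step 0.3
t 2.7 pos [520.7 218.5  19.2] yaw 5.26 tilt [-0.0033 -0.0046 -1.    ] F [0.2 0.3 0.2] w 12.6
call 0 [-0.0003  0.0003  0.0773] turn 0.03 row step 15.5
call 1 [-0.0003  0.0004  0.0773] turn 0.03 row step 15.5
```

Call:
step_arm --targets '[[[0,0,0,0],[0,0,0,0],[0,0,0,0],[0,0,0,0],[0,0,0,0]]]'

```text
time: 3.12
tool_pos: [520.9, 218.6, 19.3]
tcp_rot: [-0.664, 1.565, -2.143]
contact_force: [0.6, -0.8, 0.6]
grip_width: 7.0
```

Call:
step_arm --targets '[[[0,0,0.008,0],[0,0,0.018,0],[0,0,0.03,0],[0,0,0.042,0],[0,0,0.055,0]]]'

```text
time: 3.53
tool_pos: [525.9, 162.2, 19.5]
tcp_rot: [-0.706, 1.565, -2.185]
contact_force: [-0.9, 0.4, -1.1]
grip_width: 6.5
```

```bash
python3 -c "
from h import *
plan(np.array([521.0,218.5,20.5])+155*np.array([.0906,-.9959,0]),5.2,2)"
```

```text
t 3.53 pos [525.9 162.2  19.5] yaw 5.24 tilt [-0.0033 -0.0046 -1.    ] F [-0.9  0.4 -1.1] w 6.5
call 0 [-0.0003  0.0001  0.0492] turn 0.02 row step 9.8
call 1 [-0.0003  0.0001  0.0492] turn 0.02 row step 9.8
```

Call:
step_arm --targets '[[[0,0,0.012,0],[0,0,0.024,0],[0,0,0.036,0],[0,0,0.044,0],[0,0,0.049,0]]]'

```text
time: 3.95
tool_pos: [530.5, 112.0, 19.7]
tcp_rot: [-0.71, 1.565, -2.19]
contact_force: [0.6, 0.8, -0.7]
grip_width: 6.4
```

```bash
python3 -c "
from h import *
plan(np.array([521.0,218.5,20.5])+155*np.array([.0906,-.9959,0]),5.2,1)
c=cap('scene','s2.png');d=cap('side','d2.png')
a=c['color'][120:270,330:530,::-1];b=d['color'][110:260,150:350,::-1]
cv2.imwrite('pics/c2.png',np.hstack([cv2.resize(x,(400,300),interpolation=2) for x in(a,b)]))"
```

```text
t 3.95 pos [530.5 112.   19.7] yaw 5.17 tilt [-0.0034 -0.0047 -1.    ] F [ 0.6  0.8 -0.7] w 6.4
call 0 [-0.0006  0.0002  0.0481] turn -0.03 row step 9.6
```

View pics/c2.png

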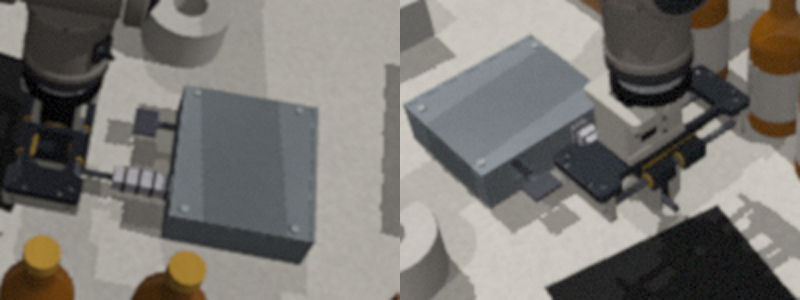

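The banded handle is coming out, seen at (140,180) in the left crop, and the pin is held. I'll keep pulling.

Call:
step_arm --targets '[[[0,0,0.012,0],[0,0,0.024,0],[0,0,0.036,0],[0,0,0.048,0],[0,0,0.055,0]]]'

```text
time: 4.47
tool_pos: [535.6, 55.9, 19.9]
tcp_rot: [-0.662, 1.565, -2.143]
contact_force: [1.5, -1.0, -0.7]
grip_width: 6.9
```

```bash
python3 -c "
from h import *
plan([495,-70,28],5.2,1)
c=cap('wrist','w2.png')
cv2.imwrite('pics/w2b.png',np.hstack([c['color'][:,:,::-1]]))
Pc=cloud(c)
"
```

```text
t 4.47 pos [535.6  55.9  19.9] yaw 5.12 tilt [-0.0033 -0.0051 -1.    ] F [ 1.5 -1.  -0.7] w 6.9
call 0 [-0.0073 -0.0517  0.1218] turn -0.08 row step 26.5
```

View pics/w2b.png

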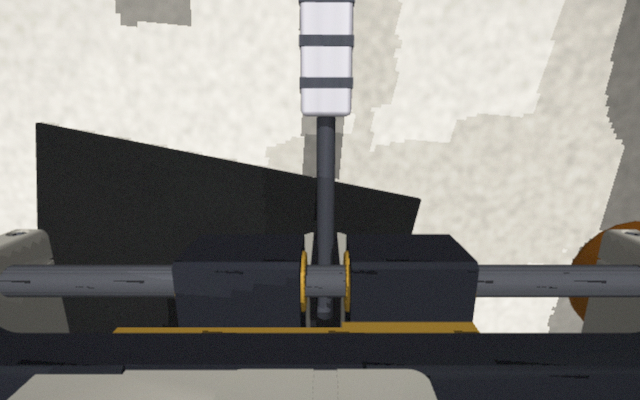

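```bash
python3 -c "
from h import *
c=ld('w2.png')
for u,v in((326,10),(326,25),(326,60),(326,100),(326,108),(326,140),(326,200),(325,230)): print(u,v,pt(c,u,v).round(1))"
```

```text
326 10 [526.2 159.5  36.7]
326 25 [526.6 154.2  37.9]
326 60 [527.7 142.1  37.8]
326 100 [529.1 127.6  38.9]
326 108 [529.3 124.6  38.3]
326 140 [530.5 111.7  32.4]
326 200 [532.8  86.2  33.8]
325 230 [533.6  72.1  32.9]
```

Call:
step_arm --targets '[[[-0.005,-0.007,0.018,0],[-0.008,-0.018,0.042,0],[-0.008,-0.032,0.072,0],[-0.008,-0.044,0.102,0],[-0.008,-0.05,0.12,0]]]'

```text
time: 4.93
tool_pos: [495.5, -71.0, 28.8]
tcp_rot: [-0.655, 1.564, -2.138]
contact_force: [-0.3, -0.2, -1.0]
grip_width: 6.9
```

```bash
python3 -c "
from h import *
plan([493,-74,5.5],5.2,1)
c=cap('wrist','w3.png')
for u,v in((326,5),(326,25),(326,60),(326,100),(326,108),(326,140),(326,200),(325,230),(200,100),(200,150)): print(u,v,pt(c,u,v).round(1))"
```

```text
t 4.93 pos [495.5 -71.   28.8] yaw 5.03 tilt [-0.0036 -0.0057 -1.    ] F [-0.3 -0.2 -1. ] w 6.9
call 0 [ 0.0233 -0.0027  0.0026] turn -0.17 row step 4.7
326 5 [486.1  34.3  45.7]
326 25 [486.7  27.3  46.8]
326 60 [487.8  15.1  48.3]
326 100 [489.1   0.8  46.9]
326 108 [489.3  -2.3  47.8]
326 140 [490.5 -15.1  41.3]
326 200 [492.8 -40.8  41.9]
325 230 [493.5 -54.2  43.2]
200 100 [424.2  -3.9   2.7]
200 150 [424.3 -29.6   3.3]
```

Call:
step_arm --targets '[[[0.005,0,0,0],[0.011,0,0,0],[0.017,0,0,0],[0.022,0,0,0],[0.0232,0,0,0]]]'

```text
time: 5.4
tool_pos: [494.9, -72.2, 4.3]
tcp_rot: [-0.826, 1.563, -2.309]
contact_force: [-0.2, 1.4, -0.5]
grip_width: 6.9
```

Call:
step_arm --targets '[[[0,0,0,0],[0,0,0,0],[0,0,0,0],[0,0,0,0],[0,0,0,0]]]' --jaw 0.5

```text
time: 5.82
tool_pos: [495.2, -72.2, 4.6]
tcp_rot: [-0.744, 1.563, -2.227]
contact_force: [-0.1, -0.2, -0.8]
grip_width: 35.8
```

Call:
step_arm --targets '[[[0,0,0,0],[-0.005,0,0,0],[-0.025,0,0,0],[-0.055,0,-0.01,0],[-0.085,0,-0.03,0]]]'

```text
time: 6.23
tool_pos: [492.8, -42.8, 90.3]
tcp_rot: [-0.829, 1.562, -2.315]
contact_force: [1.0, 0.9, -0.0]
grip_width: 46.0
```

```bash
python3 -c "
from h import *
plan([486,30,60],5.2,1)
c=cap('wrist','w4.png')
"
```

```text
t 6.23 pos [492.8 -42.8  90.3] yaw 4.89 tilt [-0.0057 -0.0062 -1.    ] F [ 1.   0.9 -0. ] w 46.0
call 0 [ 0.0299 -0.0004 -0.0733] turn -0.31 row step 15.8
```

View pics/w4.png

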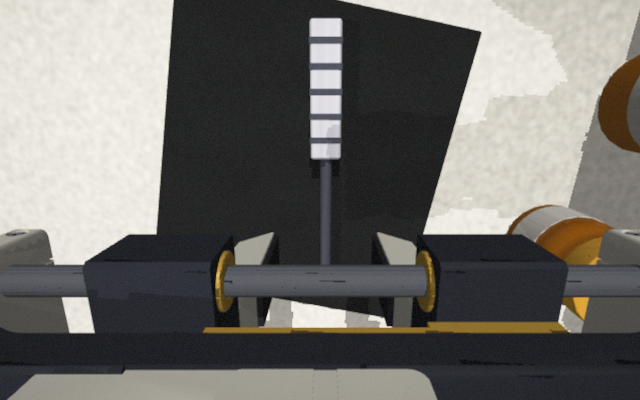

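The stylus lies on the mat. The handle runs from (326,18) to (325,159) and the pin from there down to (325,265).

```bash
python3 -c "
from h import *
c=ld('w4.png')
a=onz(c,326,19,23);b=onz(c,325.5,158,23);print(a,b,np.degrees(np.arctan2(*(b-a)[1::-1])))
print(onz(c,325.5,165,13),onz(c,325,240,13))
m=(a+b)/2;plan([m[0],m[1],4.5],5.2,2)"
```

```text
[482.08899569  77.05933303  23.        ] [488.91652147  -5.50688221  23.        ] -85.2728798668821
[489.40379441 -11.7184841   13.        ] [493.79806128 -66.8932541   13.        ]
t 6.28 pos [495.1 -39.6  96. ] yaw 4.98 tilt [ 0.0026 -0.0063 -1.    ] F [1.8 2.9 4.1] w 45.7
call 0 [ 0.0455 -0.0016 -0.0383] turn -0.11 row step 11.9
call 1 [ 0.0455 -0.0015 -0.0383] turn -0.11 row step 11.9
```

Call:
step_arm --targets '[[[0.0,-0.001,-0.02,0],[0.01,-0.002,-0.042,0],[0.025,-0.003,-0.064,0],[0.04,-0.003,-0.076,0],[0.05,-0.003,-0.076,0]]]'

```text
time: 6.7
tool_pos: [484.7, 37.5, 44.8]
tcp_rot: [0.201, 1.565, -1.28]
contact_force: [-0.3, 0.6, -0.4]
grip_width: 45.9
```

```bash
python3 -c "
from h import *
plan([485.5,36,5.5],4.8,1)"
```

```text
t 6.7 pos [484.7  37.5  44.8] yaw 5.13 tilt [ 0.0017 -0.0058 -1.    ] F [-0.3  0.6 -0.4] w 45.9
call 0 [0.0393 0.0006 0.0013] turn 0.33 row step 7.9
```

Call:
step_arm --targets '[[[0.01,0.0005,0,0],[0.02,0.0005,0,0],[0.03,0.0005,0.001,0],[0.038,0.0005,0.001,0],[0.039,0.0005,0.001,0]]]'

```text
time: 7.12
tool_pos: [484.7, 35.8, 4.4]
tcp_rot: [-0.179, 1.565, -1.661]
contact_force: [-0.8, -0.6, 0.5]
grip_width: 45.8
```

Call:
step_arm --targets '[[[0,0,0,0],[0,0,0,0],[0,0,0,0],[0,0,0,0],[0,0,0,0]]]' --jaw 1

```text
time: 7.53
tool_pos: [485.1, 35.7, 4.8]
tcp_rot: [0.023, 1.565, -1.459]
contact_force: [0.1, 0.1, 0.5]
grip_width: 19.7
```

Call:
step_arm --targets '[[[0,0,0,0],[0,0,0,0],[0,0,0,0],[0,0,0,0],[0,0,0,0]]]'

```text
time: 7.95
tool_pos: [485.0, 35.8, 4.9]
tcp_rot: [0.005, 1.565, -1.478]
contact_force: [0.1, 0.7, -0.5]
grip_width: 19.6
```

Call:
step_arm --targets '[[[-0.01,0,0,0],[-0.03,0,0,0],[-0.06,0,0,0],[-0.095,0,0,0],[-0.12,0,0,0]]]'

```text
time: 8.37
tool_pos: [485.3, 36.5, 127.9]
tcp_rot: [0.327, 1.564, -1.156]
contact_force: [0.9, 0.4, -1.0]
grip_width: 19.7
```

```bash
python3 -c "
from h import *
plan([500,-60,130],83,3)"
```

```text
t 8.37 pos [485.3  36.5 127.9] yaw 5.08 tilt [ 0.0026 -0.0059 -1.    ] F [ 0.9  0.4 -1. ] w 19.7
call 0 [-0.0005  0.002   0.0325] turn -25.97 row step 6.5
call 1 [-0.0005 -0.0124  0.0301] turn -25.97 row step 6.5
call 2 [-0.0005 -0.0243  0.0216] turn -25.97 row step 6.5
```

```bash
python3 -c "
from h import *
plan([450,-237,130],83,3)"
```

```text
t 8.37 pos [485.3  36.5 127.9] yaw 5.08 tilt [ 0.0026 -0.0059 -1.    ] F [ 0.9  0.4 -1. ] w 19.7
call 0 [-0.0002 -0.0198  0.0898] turn -25.97 row step 18.4
call 1 [-0.0002 -0.0571  0.072 ] turn -25.97 row step 18.4
call 2 [-0.0002 -0.0829  0.0397] turn -25.97 row step 18.4
```

Call:
step_arm --targets '[[[0,-0.004,0.018,-5],[0,-0.008,0.036,-10],[0,-0.012,0.054,-16],[0,-0.016,0.072,-21],[0,-0.02,0.09,-26]]]'

```text
time: 8.78
tool_pos: [473.1, -55.7, 129.2]
tcp_rot: [-0.082, 1.564, -1.106]
contact_force: [0.5, -0.2, -1.1]
grip_width: 19.6
```

Call:
step_arm --targets '[[[0,-0.011,0.014,-5],[0,-0.023,0.029,-10],[0,-0.034,0.043,-16],[0,-0.046,0.058,-21],[0,-0.057,0.072,-26]]]'

```text
time: 9.2
tool_pos: [461.5, -147.7, 130.4]
tcp_rot: [-0.524, 1.564, -1.09]
contact_force: [-0.1, 0.0, -0.8]
grip_width: 19.6
```

Call:
step_arm --targets '[[[0,-0.017,0.008,-5],[0,-0.033,0.016,-10],[0,-0.05,0.024,-16],[0,-0.07,0.034,-22],[0,-0.083,0.04,-26]]]'

```text
time: 9.62
tool_pos: [450.5, -241.0, 131.7]
tcp_rot: [-0.982, 1.563, -1.089]
contact_force: [0.2, -0.0, -1.3]
grip_width: 19.8
```

Call:
step_arm --targets '[[[0,0,0,0],[0,0,0,0],[0,0,0,0],[0,0,0,0],[0,0,0,0]]]'

```text
time: 10.03
tool_pos: [450.5, -240.0, 131.8]
tcp_rot: [-0.987, 1.563, -1.094]
contact_force: [1.3, 0.1, -1.3]
grip_width: 19.7
```

```bash
python3 -c "
from h import *
plan([450,-237,130],83,1)
c=cap('wrist','w5.png');d=cap('side','d5.png');s=cap('scene','s5.png')
e=cv2.resize(d['color'][215:365,380:580,::-1],(800,600),interpolation=2)
cv2.imwrite('pics/d5c.png',e)
e=cv2.resize(s['color'][150:270,80:280,::-1],(800,480),interpolation=2)
cv2.imwrite('pics/s5c.png',e)
"
```

```text
t 10.03 pos [ 450.5 -240.   131.8] yaw 83.88 tilt [ 0.0035 -0.0069 -1.    ] F [ 1.3  0.1 -1.3] w 19.7
call 0 [ 0.0018  0.003  -0.0008] turn 0.88 row step 0.7
```

View pics/d5c.png

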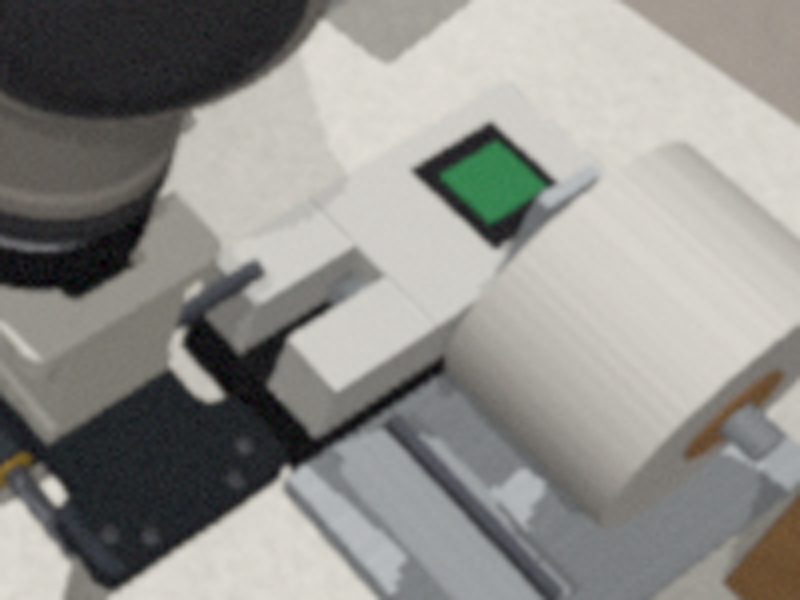

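View pics/s5c.png

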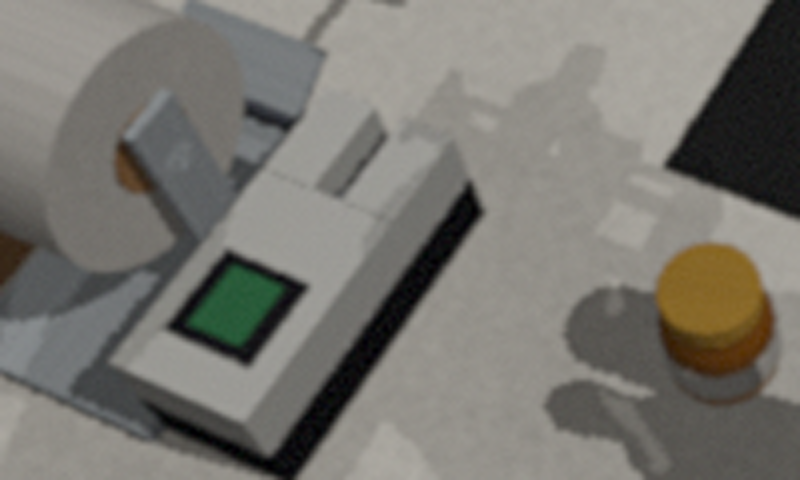

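```bash
python3 - <<'E'
from h import *
from scipy.optimize import least_squares
np.set_printoptions(precision=2,suppress=True)
s=ld('s5.png');d=ld('d5.png')
N=np.nan
obs=[(d,287,345,0,-9),(d,340,392,0,-39),(d,388,275,N,-9),(d,352,240,N,9),(s,458,143,0,39),(s,378,108,0,-9),(s,318,188,N,-9),(s,344,200,N,9),(s,110,362,180,-39),(s,245,425,180,39)]
W=[];
for c,x,y,a,b in obs:
    u,v=(380+x/4,215+y/4) if c is d else (80+x/4,150+y/4)
    W.append(onz(c,u,v,75)[:2])
W=np.array(W);T=np.array([o[3:] for o in obs],float)
def f(p,k=slice(None)):
    c_,s_=np.cos(p[2]),np.sin(p[2]);q=(W-p[:2])@np.array([[c_,-s_],[s_,c_]])
    r=q-T;return np.nan_to_num(r)
r=least_squares(lambda p:f(p).ravel(),[612,-257,-.12],loss='soft_l1',f_scale=2);print(r.x,np.degrees(r.x[2]));print(f(r.x))
# tip
print('tip side at z=141',onz(d,380+258/4,215+268/4,141))
c=ld('w5.png')
for p in ([615,-258,75],[660,-263,75]):print(proj(c,p))
E
```

```text
[ 613.   -251.97   -0.11] -6.551993619824172
[[-3.91 -7.12]
 [-0.73 -4.93]
 [ 0.   -4.93]
 [ 0.   -1.73]
 [ 3.04  4.52]
 [ 1.31  2.39]
 [ 0.    2.89]
 [ 0.    1.07]
 [-0.69  0.19]
 [ 0.36  0.88]]
tip side at z=141 [ 583.63 -255.11  141.  ]
[325.5  419.99]
[325.24 464.32]
```

View pics/w5.png

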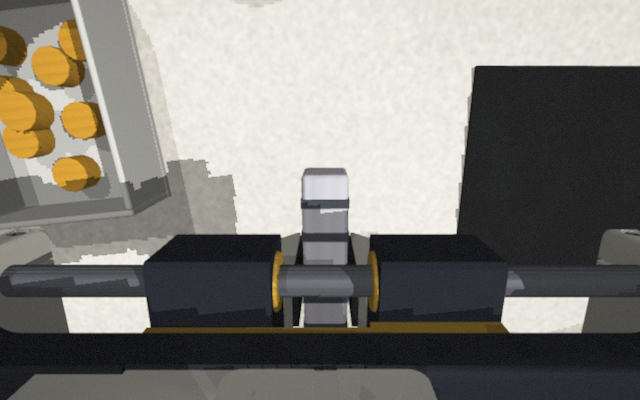

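```bash
python3 -c "
from h import *
plan([504.8,-240.7,82],83,1)"
```

```text
t 10.18 pos [ 450.6 -240.4  131.8] yaw 83.9 tilt [ 0.0037 -0.0071 -1.    ] F [-0.  -0.2 -0.6] w 19.7
call 0 [0.05   0.0058 0.0537] turn 0.9 row step 14.7
```

Call:
step_arm --targets '[[[0.012,0.001,0.013,0.2],[0.025,0.003,0.027,0.4],[0.038,0.0045,0.04,0.7],[0.047,0.006,0.052,0.9],[0.05,0.006,0.0535,0.9]]]'

```text
time: 10.6
tool_pos: [505.6, -239.8, 80.5]
tcp_rot: [-1.005, 1.564, -1.126]
contact_force: [0.3, 0.1, -1.4]
grip_width: 19.8
```

Call:
step_arm --targets '[[[0,0,0,0],[0,0,0,0],[0,0,0,0],[0,0,0,0],[0,0,0,0]]]'

```text
time: 11.02
tool_pos: [505.5, -240.0, 81.2]
tcp_rot: [-0.945, 1.563, -1.067]
contact_force: [0.1, 0.9, -1.8]
grip_width: 19.7
```

```bash
python3 -c "
from h import *
plan([504.8,-240.7,82],83,1)
d=cap('side','d6.png');s=cap('scene','s6.png')
e=np.hstack([cv2.resize(d['color'][250:330,410:490,::-1],(400,400),interpolation=2),cv2.resize(s['color'][155:235,130:210,::-1],(400,400),interpolation=2)])
cv2.imwrite('pics/c6.png',e)
"
```

```text
t 11.02 pos [ 505.5 -240.    81.2] yaw 83.02 tilt [ 0.0037 -0.0067 -1.    ] F [ 0.1  0.9 -1.8] w 19.7
call 0 [-0.0008 -0.0008 -0.0006] turn 0.02 row step 0.3
```

View pics/c6.png

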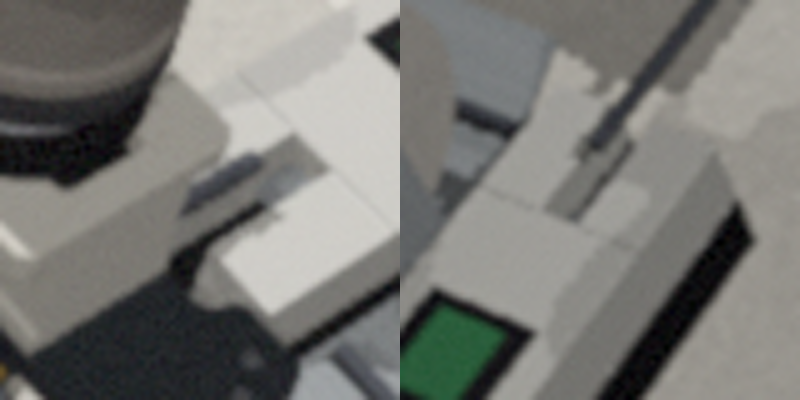

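```bash
python3 - <<'E'
from h import *
np.set_printoptions(precision=1,suppress=True)
s=ld('s6.png');d=ld('d6.png')
a=np.radians(-7);ex=np.array([np.cos(a),np.sin(a)]);ey=np.array([-ex[1],ex[0]])
o=np.array([505.5,-240.])
def q(n,x,y,z):
    c,u,v=(d,410+x/5,250+y/5) if n=='d' else (s,130+(x-400)/5,155+y/5)
    w=onz(c,u,v,z)[:2]-o; return np.array([w@ex,w@ey])
for l,n,x,y,z in (('pin','s',593,142,89.3),('pin','s',640,83,89.3),('pin','s',690,20,89.3),('L-','s',550,208,75),('L-','s',583,155,75),('R+','s',580,216,75),('R+','s',632,140,75),('frontcorner+39','s',715,152,75),
 ('pin','d',257,160,89.3),('pin','d',190,205,89.3),('+9','d',292,135,75),('-9','d',330,170,75),('-9','d',218,247,75),('-39corner','d',273,313,75)):
    print(n,l,q(n,x,y,z))
E
```

```text
s pin [134.8   2.3]
s pin [101.9   2.7]
s pin [65.6  3.1]
s L- [162.8  -4.1]
s L- [135.4  -7.1]
s R+ [160.9   9.2]
s R+ [120.7   6.9]
s frontcorner+39 [111.4  41.5]
d pin [134.9  -0.7]
d pin [103.9  -2. ]
d +9 [161.3   5.5]
d -9 [162.4 -11.7]
d -9 [109.4 -13.9]
d -39corner [107.7 -41.8]
```

Call:
step_arm --targets '[[[0.008,-0.001,0,0],[0.017,-0.001,0,0],[0.026,-0.001,0,0],[0.034,-0.001,0,0],[0.036,-0.001,0,0]]]'

```text
time: 11.53
tool_pos: [504.5, -240.6, 42.8]
tcp_rot: [-1.334, 1.566, -1.456]
contact_force: [0.2, -0.8, -2.1]
grip_width: 19.9
```

Call:
step_arm --targets '[[[0,0,0.003,0],[0,0,0.007,0],[0,0,0.011,0],[0,0,0.014,0],[0,0,0.015,0]]]'

```text
time: 11.95
tool_pos: [520.4, -242.7, 43.2]
tcp_rot: [-1.116, 1.565, -1.237]
contact_force: [-0.3, 0.2, -1.3]
grip_width: 19.5
```

```bash
python3 -c "
from h import *
plan([504.8,-240.7,45],83,1)
o=bot.get_obs();a=np.radians(-7);print((o['tool_pos'][:2]-[505.5,-240])@[np.cos(a),np.sin(a)],o['contact_force'],o['moment'])
d=cap('side','d7.png');s=cap('scene','s7.png')
"
```

```text
t 11.95 pos [ 520.4 -242.7   43.2] yaw 83.03 tilt [ 0.0019 -0.0054 -1.    ] F [-0.3  0.2 -1.3] w 19.5
call 0 [-0.0018  0.0001 -0.0157] turn 0.03 row step 3.2
15.104090330976 [-0.29707637  0.2013667  -1.31265673] [ 0.03207816  0.01794733 -0.00887546]
```

Call:
step_arm --targets '[[[-0.0015,0,0.001,0],[-0.0015,0,0.003,0],[-0.0015,0,0.005,0],[-0.0015,0,0.007,0],[-0.0015,0,0.008,0]]]'

```text
time: 12.47
tool_pos: [527.7, -243.4, 44.5]
tcp_rot: [-1.316, 1.566, -1.438]
contact_force: [-2.9, -0.5, -0.6]
grip_width: 19.9
```

Call:
step_arm --targets '[[[0,0,0.001,0],[0,0,0.002,0],[0,0,0.003,0],[0,0,0.003,0],[0,0,0.003,0]]]'

```text
time: 12.88
tool_pos: [529.9, -243.5, 44.3]
tcp_rot: [-1.747, 1.567, -1.869]
contact_force: [-5.7, 0.5, 0.4]
grip_width: 19.8
```

```bash
python3 -c "
from h import *
plan([504.8,-240.7,45],83,1)
o=bot.get_obs();a=np.radians(-7);print((o['tool_pos'][:2]-[505.5,-240])@[np.cos(a),np.sin(a)],o['contact_force'],o['moment'])
"
```

```text
t 12.88 pos [ 529.9 -243.5   44.3] yaw 83.04 tilt [-0.0013 -0.0041 -1.    ] F [-5.7  0.5  0.4] w 19.8
call 0 [-0.0007 -0.0002 -0.0252] turn 0.04 row step 5.0
24.61270986315729 [-5.65690999  0.52139119  0.44475697] [0.01707042 0.65751215 0.0128117 ]
```

Call:
step_arm --targets '[[[0,0,0.002,0],[0,0,0.003,0],[0,0,0.003,0],[0,0,0.003,0],[0,0,0.003,0]]]'

```text
time: 13.3
tool_pos: [530.2, -243.1, 43.4]
tcp_rot: [-2.796, 1.563, -2.917]
contact_force: [-10.4, 1.4, 0.9]
grip_width: 20.0
```

```bash
python3 -c "
from h import *
plan([504.8,-240.7,45],83,1)
o=bot.get_obs();a=np.radians(-7);print((o['tool_pos'][:2]-[505.5,-240])@[np.cos(a),np.sin(a)],o['contact_force'],o['moment'])
"
```

```text
t 13.3 pos [ 530.2 -243.1   43.4] yaw 83.04 tilt [-0.0072 -0.0016 -1.    ] F [-10.4   1.4   0.9] w 20.0
call 0 [-0.0014 -0.0007 -0.0255] turn 0.04 row step 5.1
24.891001865427516 [-10.3622695    1.37337625   0.87425512] [ 0.1202933   1.47981521 -0.00382505]
```

Call:
step_arm --targets '[[[0,0,0.003,0],[0,0,0.003,0],[0,0,0.003,0],[0,0,0.003,0],[0,0,0.003,0]]]'

```text
time: 13.72
tool_pos: [530.3, -242.7, 42.5]
tcp_rot: [-3.084, 1.557, 3.078]
contact_force: [-10.8, 1.6, 2.1]
grip_width: 19.6
```

Call:
step_arm --targets '[[[0,0,0.003,0],[0,0,0.003,0],[0,0,0.003,0],[0,0,0.003,0],[0,0,0.003,0]]]'

```text
time: 14.13
tool_pos: [530.5, -242.3, 41.6]
tcp_rot: [3.101, 1.551, 2.98]
contact_force: [-10.0, 0.7, 1.1]
grip_width: 19.4
```

```bash
python3 -c "
from h import *
plan([504.8,-240.7,45],83,1)
s=cap('scene','s8.png');d=cap('side','d8.png')
e=np.hstack([cv2.resize(x[...,::-1],(400,400),interpolation=2) for x in (d['color'][250:330,410:490],s['color'][155:235,130:210])])
cv2.imwrite('pics/c8.png',e)
"
```

```text
t 14.13 pos [ 530.5 -242.3   41.6] yaw 83.03 tilt [-0.0198  0.0032 -0.9998] F [-10.    0.7   1.1] w 19.4
call 0 [-0.0029 -0.0015 -0.0258] turn 0.03 row step 5.2
```

View pics/c8.png

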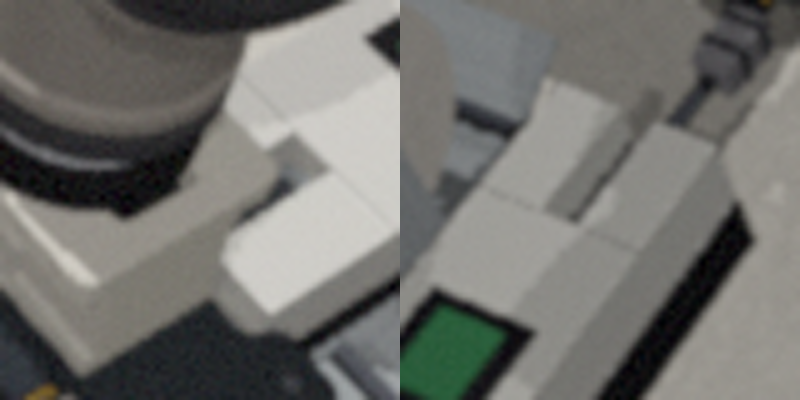

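Call:
step_arm --targets '[[[0,0,-0.008,0],[0,0,-0.022,0],[0,0,-0.04,0],[0,0,-0.06,0],[0,0,-0.08,0]]]'

```text
time: 14.65
tool_pos: [451.0, -232.7, 43.3]
tcp_rot: [3.126, 1.552, 3.005]
contact_force: [0.2, -0.4, -1.3]
grip_width: 19.8
```

```bash
python3 -c "
from h import *
plan([430,-8,60],83,2)
s=cap('scene','s9.png');d=cap('side','d9.png')
c=cap('wrist','w9.png')
for v in (180,195,215,228):print(pt(c,326,v).round(1))
"
```

```text
t 14.65 pos [ 451.  -232.7   43.3] yaw 83.04 tilt [-0.0184  0.0025 -0.9998] F [ 0.2 -0.4 -1.3] w 19.8
call 0 [-0.0079  0.1103 -0.0242] turn 0.02 row step 22.6
call 1 [-0.0079  0.1102 -0.0242] turn 0.02 row step 22.6
[ 408.9 -227.2   60.3]
[ 414.6 -227.9   63.4]
[ 423.9 -229.    61. ]
[ 429.7 -229.7   60.8]
```

Call:
step_arm --targets '[[[-0.012,0.015,-0.01,0],[-0.024,0.038,-0.017,0],[-0.03,0.063,-0.02,0],[-0.03,0.088,-0.022,0],[-0.03,0.112,-0.024,0]]]'

```text
time: 15.22
tool_pos: [443.0, -118.1, 74.9]
tcp_rot: [-3.137, 1.555, 3.023]
contact_force: [0.3, 0.5, -0.1]
grip_width: 19.7
```

Call:
step_arm --targets '[[[0,0.025,-0.006,0],[0,0.05,-0.012,0],[0.005,0.075,-0.018,0],[0.015,0.1,-0.022,0],[0.025,0.11,-0.024,0]]]'

```text
time: 15.63
tool_pos: [433.7, -3.5, 50.5]
tcp_rot: [3.101, 1.558, 2.98]
contact_force: [0.4, -1.1, 0.0]
grip_width: 19.7
```

```bash
python3 -c "
from h import *
plan([430,-8,6],83,1)
c=cap('wrist','w10.png')
for u,v in ((326,180),(326,195),(326,215),(326,228),(200,150),(450,150),(326,140)):print(pt(c,u,v).round(1),c['color'][v,u])
"
```

```text
t 15.63 pos [433.7  -3.5  50.5] yaw 83.04 tilt [-0.0129  0.0021 -0.9999] F [ 0.4 -1.1  0. ] w 19.7
call 0 [ 0.0446 -0.005  -0.0025] turn 0.04 row step 9.0
[393.5   1.3  67. ] [223 222 227]
[400.    0.5  66.9] [222 220 225]
[408.6  -0.5  67.8] [190 188 196]
[414.3  -1.2  68. ] [142 142 147]
[367.3   3.8 209.3] [33 36 36]
[396.4  76.6   1.6] [44 39 42]
[381.4   3.1   3.1] [40 39 40]
```

Call:
step_arm --targets '[[[0.01,0,0.006,0],[0.022,0,0.01,0],[0.034,0,0.012,0],[0.041,0,0.012,0],[0.044,0,0.012,0]]]'

```text
time: 16.1
tool_pos: [444.6, -4.4, 4.6]
tcp_rot: [3.078, 1.555, 2.957]
contact_force: [-7.6, 1.7, 42.3]
grip_width: 19.8
```

```bash
python3 -c "
from h import *
plan([445,-5,5.5],83,1)
c=cap('wrist','w11.png')
for u,v in ((326,180),(326,195),(326,215),(326,228),(326,140)):print(pt(c,u,v).round(1),c['color'][v,u])
"
```

```text
t 16.1 pos [444.6  -4.4   4.6] yaw 83.07 tilt [-0.0153  0.0028 -0.9999] F [-7.6  1.7 42.3] w 19.8
call 0 [-0.0009 -0.0006  0.0004] turn 0.07 row step 0.2
[4.041e+02 4.000e-01 2.370e+01] [223 221 227]
[ 4.104e+02 -4.000e-01  2.370e+01] [221 219 223]
[419.5  -1.5  22.2] [181 178 187]
[425.4  -2.2  22. ] [143 141 148]
[389.2   2.3   3. ] [35 36 36]
```

Call:
step_arm --targets '[[[-0.001,0,0,0],[-0.001,0,0,0],[-0.001,0,0,0],[-0.001,0,0,0],[-0.001,0,0,0]]]'

```text
time: 16.57
tool_pos: [444.6, -4.4, 6.0]
tcp_rot: [3.079, 1.556, 2.957]
contact_force: [-0.5, -0.4, -2.0]
grip_width: 19.7
```

Call:
step_arm --targets '[[[0,0,0,0],[0,0,0,0],[0,0,0,0],[0,0,0,0],[0,0,0,0]]]' --jaw 0.5

```text
time: 16.98
tool_pos: [444.6, -4.5, 6.0]
tcp_rot: [3.078, 1.556, 2.957]
contact_force: [-0.5, 0.2, 0.2]
grip_width: 45.2
```

Call:
step_arm --targets '[[[-0.005,0,0,0],[-0.02,0,0,0],[-0.045,0,0,0],[-0.075,0,0,0],[-0.105,0,0,0]]]'

```text
time: 17.4
tool_pos: [445.6, -4.6, 112.3]
tcp_rot: [3.078, 1.554, 2.957]
contact_force: [1.3, 0.4, -0.1]
grip_width: 46.0
```

Call:
step_arm --targets '[[[-0.02,0,-0.01,0],[-0.05,0,-0.02,0],[-0.08,0,-0.03,0],[-0.1,0,-0.035,0],[-0.1,0,-0.035,0]]]'

```text
time: 17.82
tool_pos: [413.6, -0.9, 217.1]
tcp_rot: [3.088, 1.562, 2.967]
contact_force: [0.4, 0.0, 0.4]
grip_width: 46.0
```

```bash
python3 -c "
from h import *
plan([445,-5,5.5],83,1)
s=cap('scene','s12.png');d=cap('side','d12.png')
cv2.imwrite('pics/c12.png',np.hstack([cv2.resize(x['color'][...,::-1],(400,250),interpolation=3) for x in (s,d)]))
for n,c,cc in (('scene',s,0),('side',d,0)):
    P=cloud(c);C=c['color'].astype(int)
    m=(c['depth']>0)&(abs(P[...,0]-460)<100)&(abs(P[...,1])<70)&(P[...,2]>15)&(P[...,2]<35)
    Q=P[m];print(n,m.sum(),cv2.minAreaRect(Q[:,:2].astype(np.float32)),Q[:,2].mean())
a=ld('scene0.png');b=ld('side0.png')
for o,n in((a,s),(b,d)):
    for r in ([(230,275,240,280),(280,325,220,290),(325,370,240,310),(385,440,245,315),(395,412,170,190)] if o is a else [(365,405,200,245),(345,385,120,205),(320,358,92,180),(280,318,70,155),(205,235,190,212)]):
        x0,x1,y0,y1=r;print(r,np.abs(o['color'][y0:y1,x0:x1].astype(int)-n['color'][y0:y1,x0:x1]).mean().round(1))
"
```

```text
t 17.82 pos [413.6  -0.9 217.1] yaw 83.08 tilt [-0.0084  0.0015 -1.    ] F [0.4 0.  0.4] w 46.0
call 0 [ 0.2114 -0.0004  0.0334] turn 0.08 row step 42.8
scene 366 ((481.169677734375, -5.811063766479492), (20.925920486450195, 158.79556274414062), 82.53341674804688) 21.300482701022982
side 548 ((479.7092590332031, -9.334362030029297), (23.380430221557617, 161.93104553222656), 82.33139038085938) 20.518517343473984
(230, 275, 240, 280) 2.0
(280, 325, 220, 290) 5.7
(325, 370, 240, 310) 6.3
(385, 440, 245, 315) 4.8
(395, 412, 170, 190) 2.1
(365, 405, 200, 245) 6.2
(345, 385, 120, 205) 6.1
(320, 358, 92, 180) 6.8
(280, 318, 70, 155) 5.7
(205, 235, 190, 212) 5.6
```

```bash
python3 -c "
from h import *
print(bot.close_job())"
```

```text
the job is handed in; nothing more can be done
None
```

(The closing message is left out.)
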